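# Label the lamp's place on the parts shelf

## Robot

A 6-joint arm with a two-finger parallel gripper is mounted at the origin on the work surface. World frame = base frame: x ahead of the robot, y to its left, z up, the work surface at z = 0. Lengths are in m, angles in rad, forces in N, time in s.
With the tool pointing down it reaches from about 0.2 to 0.875 m from the base axis. Payload 3.4 kg.
Tool frame: the origin (TCP) lies midway between the tips of the shut fingers; the grasp point (between the pads) lies 19 mm behind it; x points along the fingers, y is the direction in which the jaws open and shut, and the axes are right-handed (so a half turn about x gives the same grasp; the last joint's range is limited). The gripper opens to 94 mm and grips with 3 to 60 N. Pads are 16 mm wide; open, the fingers measure 119 mm over their backs; the gripper's body (75 mm by 177 mm) begins 78 mm behind the grasp point.
Start: joints at [0.995, 0.276, 1.505, -0, 1.361, -0.121], TCP at [0.253, 0.517, 0.205] pointing down, gripper open.
Joint ranges: [-2.89, 2.89], [-0.75, 2.08], [0.22, 2.7], [-1.18, 4.32], [0.11, 2.71], [-2.7, 2.7]. Speed limits (rad/s): [2.57, 2.57, 3.14, 3.14, 3.14, 3.14].

## Interface

Orientations are given as a unit quaternion [w, x, y, z].
In Python, from bench import status, eyes, arm, recognise, tip_of gives the robot as it stands.
- The arm moves only by the tool carry_out, never from a script. Its argument "steps" is a list of rows, each a list of 2 entries, a list of its own where there are three numbers: the shift along the tool's x, y, z in cm, then the turn about the tool's x in degrees. A call has 1 to 12 rows; each row shifts and turns the commanded pose from where the row before left it, along the tool's axes as they then stand; what a row does not reach is not made up. A row lasts 1/10 s, in which the tool goes at most 50 mm and 8.59 degrees, less where a joint would pass 70% of its speed; a pose out of reach is approached as far as the arm can. A call with a gripper value outside its range is refused whole. "claw" is the gripper's target within -1 to 1 (fully open at 1, half-way at 0, shut at -1), set as the call begins (left out, the last holds). The fingers move at their own pace and stop on an object; "squeeze" is the grip in N (left out, the last holds). Time passes only in rows, so rows that do not move let the fingers close. It gives the time, the measured TCP pose, the force and the opening at its end, in the units of the state.
- status.get_state(): the state, without advancing time (a new reading comes with each control period).
- eyes.snapshot(name): name is "side" or "top" or "wrist"; returns (picture, depth): 420x560x3 uint8, red, green, blue; 420x560 float32, m along the optical axis (not along the pixel's ray), 0 where there is no reading.
- eyes.get_calibration(name): a dict with "fx", "fy", "cx", "cy" (pixels), "world_to_cam" (4x4, takes a point from world to camera coordinates). Camera axes: x right, y up, looking along -z (the intrinsics and any distortion apply to the point x, -y, -z); pixel columns grow to the right and rows downward; lengths in m; the calibration is good to about 2 mm. A picture is of the moment at which its call begins: read the wrist's pose just before it. get_calibration takes no time and is no camera call; for the wrist camera it gives the pose at the moment of the call.
- arm.hand_in(): hands the job in, once; it reports no verdict.
Trained networks look in the newest picture that a camera, given by its name, has taken for a name from the list of things; names that differ only in an ending like _2 or _b are one class to them, and where a whole thing is asked for, a point or a joint stands for the part that bears it (a point fixed in the world has none). Each returns a list of dicts, best first, with "confidence" (0 to 1); they miss things now and then, are a little off and sometimes report something else, mostly with a low value. They report only what shows in the picture. A call takes as long as a camera call. They do not tell look-alikes from the thing itself.
- recognise(camera, query): "pixel" ([column, row] in pixels, amid what is visible of it).
- tip_of(camera, query): "pixel" ([column, row] in pixels: a listed point, or the origin of a listed thing).
The state is a dict: "time": time; "joints": joint angles; "joint_vel": joint speeds; "tau": joint torques, N m; "tool_pos": TCP position; "ee_rot": TCP orientation; "ft_force": force on the tool from outside, world axes, zero at the start; "ft_torque": the same for the moment, N m; "width": finger opening in m.
Only numpy, scipy, OpenCV 4.12 (cv2) and the standard library are available. Lean on these libraries where they do the work, as an engineer would, in place of code of your own. Each camera call takes 0.05 s, during which the arm holds its last target.

## Task

Lift the lamp by its handle off the low shelf and stand it gently upright on the bench beside the shelf. Then take the wide label holder from the wooden rack and push its blade down behind the shelf's front lip, centred in the spring clip of the place where the lamp stood, blank card facing the front, until the frame sits fully home on the lip all along. Finish while holding: keep your grip on the holder and keep pressing it firmly down on the lip so that I can put the locking screw through; leave the other things where they are.

Things in the scene. Friction and masses are not known exactly. Their poses are not given: they have to be found in the camera images.
- shelf: grey steel shelf, fixed, 330 mm wide (y), 150 deep (x), top 70 mm above the bench. Front edge (-x, to the robot): upright lip of 3 mm sheet (x = -3 to 0 mm), top edge 94 mm above the bench. Origin: bench level, under the middle of the lip's inner face; x to the back, y left along the lip. Two places, at y = +78 and -78 mm, each with a spring clip. The bench is clear for 150 mm off its right end (-y)
- mouth_left (a point): lip's inner top edge (94 mm up) at the middle of the left (+y) place's clip; axes as the shelf's. Clip: steel spring leaf behind the lip, 44 mm wide, with a rolled nose 10 mm thick (x = 2 to 12 mm at rest), its top 5.5 mm below the lip's top; a blade entering close to the lip wedges the nose back. Pushing in takes 3 to 12 N until the frame meets the lip; then the nose grips the blade against the lip
- mouth_right (a point): the same point for the right (-y) place's clip
- lamp: work lantern, 0.4 to 0.75 kg: grey base 88 mm across, clear body, grey cap 84 mm across with top at 120 mm, and a fixed handle arched over it. Origin: centre of its underside, z up. At the start it stands on the shelf close behind the lip in one of the two places (either one)
- lamp_grip (a point): middle of the lamp's grip bar, 156 mm above its underside: black bar 14 x 14 mm in section, 56 mm long along the lamp's y, between steel posts 72 mm apart; 29 mm of free room between bar and cap
- label_holder: the wide label holder, grey, 35 g, upright in the rack: frame 64 mm wide (y), 52 tall, 12 thick (x = -7 to +5 mm), blank card in its front (-x) face; below it a blade 50 wide, 16 deep, 4 thick (x = -2 to +2), tip rounded. Origin: middle of the blade's top, level with the frame's underside. Pinch the frame across its 12 mm. Home: frame's underside on the lip's top, blade against the lip's inner face
- label_holder_card (a point): centre of the wide holder's card face, 7 mm in front (-x) of and 26 mm above its origin
- rack: wooden block fixed on the bench, 170 mm long (y), 50 deep (x), 34 high; two slots 6 mm wide and 28 deep, end to end along y, centred at y = +43 and -43 mm. A label holder stands in each, frame resting on the block's top, card to -x; either slot may hold the wide one. Origin: centre of its underside
- small_holder: bystander: narrower label holder of the same make, frame 40 mm wide, in the rack's other slot. Origin as for the wide one
- bin: bystander: black open-fronted parts bin, 100 mm deep (x), 92 wide (y), 60 high, on the shelf in the other place. Origin: centre of its underside
- screwdriver: bystander: black-handled screwdriver on the bench to the left, behind the rack, 170 mm long along its x, 26 mm thick. Origin: its middle, at bench level
- jar: bystander: amber jar with steel lid, 60 mm across, 85 mm high, on the bench to the right. Origin: centre of its underside
There are look-alikes about, which are no part of the job. What is shaped like the lamp but red is not meant. Leave any orange look-alike of the label_holder alone.

How it is judged:
On the way, in this order (a step that is already met when the one before it is completed fails the run):
1. the lamp is lifted clear of the shelf in the gripper (height (world z) of lamp above 0.09 m and contact force between the fingers and lamp above 1 N and contact force between lamp and shelf below 0.01 N), for 0.1 s.
2. the lamp stands upright and released on the bench beside the shelf (height (world z) of lamp below 0.008 m and angle between lamp's own z axis and vertical below 0.1 rad and linear speed of lamp below 0.03 m/s and horizontal distance between lamp and shelf below 0.45 m and contact force between the fingers and lamp below 0.05 N), for 0.2 s.
3. the wide label holder is lifted out of the rack in the gripper (height (world z) of label_holder above 0.055 m and contact force between the fingers and label_holder above 1 N and contact force between label_holder and rack below 0.01 N), for 0.1 s.
At the end, for the whole second after the job is handed in: Lamp upright, still, released on the bench, within 0.45 m of the shelf origin. Wide holder in the place without the bin: 10 mm of clip middle, 1.5 mm of home height, blade behind lip, upright and parallel within 0.07 rad, card to the front; gripped over 2 N, frame on lip over 3 N (all of step 2 and ((horizontal distance between bin and mouth_right below 0.13 m and y of label_holder in the frame of mouth_left between -0.01 and 0.01 m) or (horizontal distance between bin and mouth_left below 0.13 m and y of label_holder in the frame of mouth_right between -0.01 and 0.01 m)) and z of label_holder in the frame of shelf between 0.091 and 0.0955 m and x of label_holder in the frame of shelf between 0.0005 and 0.006 m and x of label_holder_card in the frame of shelf below 0 m and angle between label_holder's own z axis and vertical below 0.07 rad and angle between the y axis of label_holder and the y axis of shelf, either way round below 0.07 rad and contact force between the fingers and label_holder above 2 N and contact force between label_holder_c0 and shelf_c1 above 3 N); the arm keeps its last pose, push and grip.
It fails at once if the lamp is tipped by more than 0.5 rad (angle between lamp's own z axis and vertical above 0.5 rad).
It fails at once if the lamp is dropped or knocked off: in free air more than 25 mm above the bench, with nothing carrying it, moving faster than 0.3 m/s (contact force between lamp and anything else below 0.001 N and height (world z) of lamp above 0.025 m and linear speed of lamp above 0.3 m/s).
It fails at once if the bin, the narrow label holder, the screwdriver or the jar is shifted by more than 25 mm (distance of any of bin, small_holder, screwdriver, jar from where it was at the start of the episode above 0.025 m).
It also fails if it takes over 64 s, if anything falls off the work surface, if the arm or the gripper's body presses on something with over 40 N, if the wrist force passes 120 N, or if a joint passes its speed limit or range.

## Working session

There is one attempt and no reset: what is moved stays moved. The work goes in short steps, Python scripts to look and compute and a tool call to move; the robot and the scene stay as the last step left them, time stands still between calls to the robot, and variables do not carry over. Pictures are saved under pics/ and viewed, and the job is handed in when it is done.

Besides the shell and the picture viewer there is one more tool, called after "Emit:" as name([rows], argument=value, ...), one row to a line, values as JSON. carry_out: Moves the arm, as the interface text tells. Its arguments: {"type":"object","properties":{"steps":{"type":"array","items":{"type":"array"}},"claw":{"type":"number"},"squeeze":{"type":"number"}},"required":["steps"]}

```bash
ls; mkdir -p pics; cat > h.py <<'E'
import numpy as np, cv2
from bench import status, eyes, arm, recognise, tip_of
def snap(n,f):
    p,d=eyes.snapshot(n); cv2.imwrite('pics/'+f,cv2.cvtColor(p,cv2.COLOR_RGB2BGR)); np.save('pics/'+f[:-4]+'.npy',d)
    return p,d,eyes.get_calibration(n)
def ray(c,px):
    T=np.linalg.inv(np.array(c['world_to_cam']));
    v=np.array([(px[0]-c['cx'])/c['fx'],-(px[1]-c['cy'])/c['fy'],-1.0])
    return T[:3,3],T[:3,:3]@v
def at(c,px,d): o,v=ray(c,px); return o+v*d
def atz(c,px,z): o,v=ray(c,px); return o+v*(z-o[2])/v[2]
def proj(c,P):
    p=np.array(c['world_to_cam'])@np.append(P,1); return np.array([c['cx']+c['fx']*p[0]/-p[2], c['cy']-c['fy']*p[1]/-p[2]])
E
python3 - <<'E'
from h import *
print(status.get_state())
for n in ['side','top','wrist']:
    p,d,c=snap(n,n+'0.png'); print(n,{k:(np.round(v,4).tolist()) for k,v in c.items()})
    if n!='wrist':
        for q in ['lamp','label_holder','shelf','rack','bin','mouth_left','mouth_right']:
            r=tip_of(n,q)
            print(n,q,[(np.round(x['pixel'],1).tolist(),round(x['confidence'],2)) for x in r[:4]])
print(status.get_state()['time'])
E
```

```text
pics
{'time': 0.0, 'joints': array([ 9.95001783e-01,  2.76604052e-01,  1.50606919e+00, -1.55972838e-05,
        1.36071240e+00, -1.21019416e-01]), 'joint_vel': array([-1.16845297e-03,  1.25061183e-03,  1.54572966e-03,  1.33593921e-03,
        2.91598297e-05,  5.93530051e-05]), 'tau': array([-7.08400094e-04, -4.04595459e+01, -2.37228012e+01,  6.98850816e-02,
        3.46891594e-02, -1.11988256e-04]), 'tool_pos': array([0.25229515, 0.51608519, 0.20462507]), 'ee_rot': array([ 0.68869353,  0.15880642,  0.68911623, -0.16000176]), 'ft_force': array([-0.59909828, -0.12269778, -0.57306126]), 'ft_torque': array([-0.0264806 ,  0.03548282,  0.00437068]), 'width': 0.09387402453069128}
side {'fx': 404.2884, 'fy': 404.2884, 'cx': 276.3134, 'cy': 211.1484, 'world_to_cam': [[0.889, -0.4578, 0.0049, -0.4507], [0.2416, 0.4783, 0.8443, -0.2493], [-0.3889, -0.7495, 0.5358, -0.9514], [0.0, 0.0, 0.0, 1.0]]}
side lamp [([340.7, 239.7], 0.97), ([290.1, 225.2], 0.6)]
side label_holder [([169.1, 210.1], 0.66), ([208.9, 196.2], 0.48)]
side shelf [([278.5, 267.3], 0.74)]
side rack [([214.0, 207.0], 0.55)]
side bin [([321.3, 253.7], 0.77)]
side mouth_left [([266.5, 222.7], 0.56)]
side mouth_right [([294.2, 255.4], 0.75)]
top {'fx': 415.0245, 'fy': 415.0245, 'cx': 274.9943, 'cy': 210.344, 'world_to_cam': [[0.0129, -0.9995, 0.0275, -0.0435], [0.9955, 0.0154, 0.094, -0.519], [-0.0944, 0.0262, 0.9952, -1.1199], [0.0, 0.0, 0.0, 1.0]]}
top lamp [([248.6, 195.4], 0.64), ([266.2, 143.1], 0.61)]
top label_holder [([131.4, 287.1], 0.72), ([124.7, 239.7], 0.65)]
top shelf [([278.7, 219.9], 0.8)]
top rack [([143.1, 239.7], 0.84)]
top bin [([307.6, 191.7], 0.79)]
top mouth_left []
top mouth_right [([307.3, 220.8], 0.83)]
wrist {'fx': 376.6845, 'fy': 376.6845, 'cx': 278.0533, 'cy': 211.9363, 'world_to_cam': [[0.4392, 0.8984, 0.0005, -0.5752], [-0.8688, 0.4249, -0.2542, 0.0266], [-0.2286, 0.1112, 0.9672, -0.3906], [0.0, 0.0, 0.0, 1.0]]}
0.85
```

View pics/side0.png

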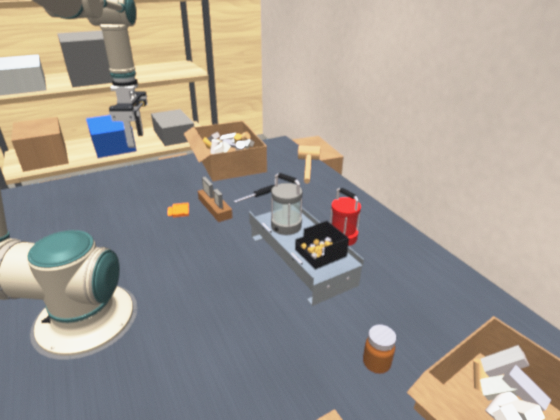

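View pics/top0.png

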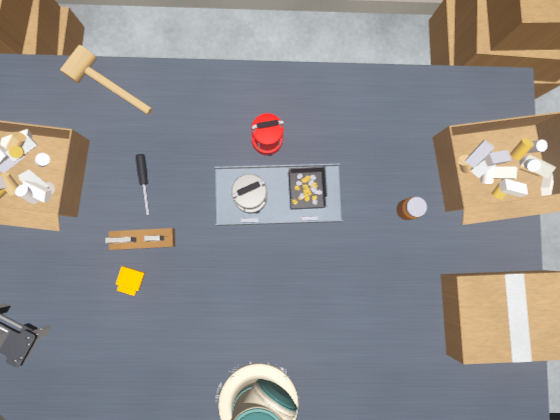

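View pics/wrist0.png

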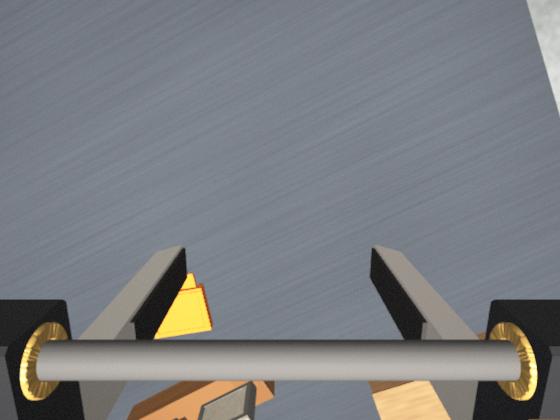

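Top view: the grey lamp, the one meant, stands in the left place at (249,190). The red one at (267,130) is the look-alike. The bin is at (307,188) in the right place. Of the rack holders, the longer one at (118,240) should be the wide one and (152,239) the narrow one. The orange look-alike lies on the bench at (130,281).

Next I'll enlarge the pictures and measure.

```bash
python3 - <<'E'
from h import *
t=cv2.imread('pics/top0.png'); 
a=cv2.resize(t[120:300,90:350],None,fx=3,fy=3,interpolation=cv2.INTER_CUBIC); cv2.imwrite('pics/crop_top.png',a)
c=eyes.get_calibration('top'); D=np.load('pics/top0.npy')
T=np.linalg.inv(np.array(c['world_to_cam']))
v,u=np.mgrid[0:420,0:560]
P=np.stack([(u-c['cx'])/c['fx']*D,-(v-c['cy'])/c['fy']*D,-D],-1)@T[:3,:3].T+T[:3,3]
P[D==0]=np.nan
def box(n,u0,u1,v0,v1,z0,z1):
    Q=P[v0:v1,u0:u1].reshape(-1,3); Q=Q[(Q[:,2]>z0)&(Q[:,2]<z1)]
    if len(Q)<4: print(n,len(Q)); return
    r=cv2.minAreaRect(Q[:,:2].astype(np.float32)); 
    B=cv2.boxPoints(r)
    print(n,len(Q),'mean',Q.mean(0).round(4),'ctr',np.round(r[0],4),'size',np.round(r[1],4),'ang',round(r[2],2))
box('bar',225,275,165,215,.218,.25)
box('cap',225,275,165,215,.175,.2)
box('shelf top',205,350,155,235,.06,.08)
box('lip',205,350,210,235,.085,.1)
box('lip all',205,350,155,235,.05,.1)
box('rack',100,180,220,255,.02,.045)
box('hold L',100,135,225,255,.06,.12)
box('hold R',138,170,225,255,.06,.12)
box('jar',395,430,190,225,.06,.1)
box('bin',280,335,160,215,.1,.15)
box('red',245,290,105,160,.1,.2)
box('bench',350,390,150,250,-.05,.05)
E
```

```text
bar 192 mean [0.5495 0.0319 0.2305] ctr [0.5501 0.032 ] size [0.0141 0.0779] ang 25.62
cap 771 mean [0.5473 0.0316 0.1893] ctr [0.5494 0.0328] size [0.0814 0.0807] ang 0.85
shelf top 4712 mean [ 0.5559 -0.0423  0.0702] ctr [ 0.5569 -0.0407] size [0.1513 0.3304] ang 2.59
lip 300 mean [ 0.4879 -0.0373  0.0914] ctr [ 0.4988 -0.044 ] size [0.0352 0.3292] ang 2.45
lip all 5906 mean [ 0.5556 -0.0492  0.0741] ctr [ 0.5579 -0.0407] size [0.1541 0.3305] ang 2.61
rack 954 mean [0.4368 0.3234 0.0339] ctr [0.4366 0.3281] size [0.0501 0.1726] ang 3.91
hold L 144 mean [0.4324 0.3671 0.0845] ctr [0.4324 0.3697] size [0.0131 0.0628] ang 1.67
hold R 96 mean [0.4379 0.2815 0.0842] ctr [0.4384 0.284 ] size [0.013  0.0422] ang 2.24
jar 366 mean [ 0.529  -0.4038  0.0819] ctr [ 0.5299 -0.4064] size [0.0521 0.0518] ang 88.31
bin 289 mean [ 0.5901 -0.1179  0.1193] ctr [ 0.572  -0.1153] size [0.1002 0.0926] ang 4.16
red 833 mean [ 0.7176 -0.0092  0.1273] ctr [ 0.7211 -0.0091] size [0.0814 0.0802] ang 0.62
bench 3979 mean [ 0.5578 -0.3055 -0.0006] ctr [ 0.5592 -0.3062] size [0.1151 0.2864] ang 89.84
```

View pics/crop_top.png

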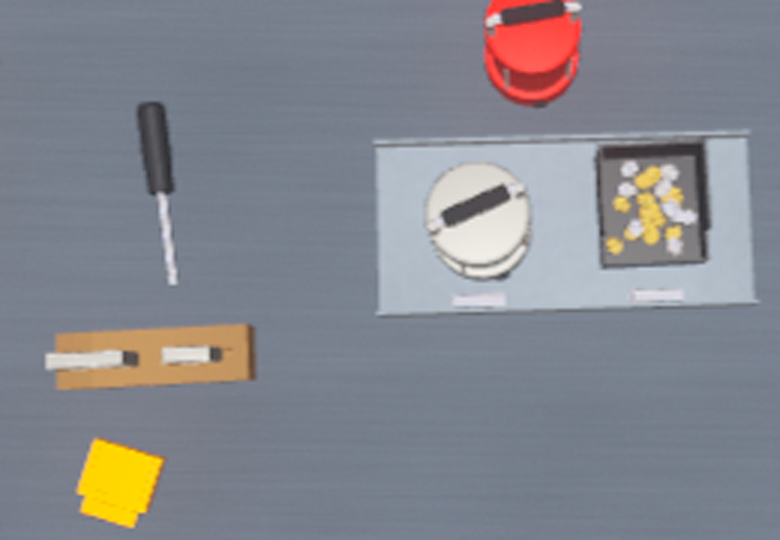

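The crop confirms it. The left rack holder measures 63 mm wide, so it is the wide one, and the right one measures 42 mm. The lamp's bar is at (0.550, 0.032), 0.23 up, and the heights all agree. Next I'll plan the approach to the lamp.

```bash
cat >> h.py <<'E'
from scipy.spatial.transform import Rotation as Ro
def plan(target,jawdeg=None,n=None):
    s=status.get_state(); q=s['ee_rot']; R=Ro.from_quat([q[1],q[2],q[3],q[0]]).as_matrix()
    p=np.array(s['tool_pos'])
    print('t',s['time'],'pos',p.round(4),'x',R[:,0].round(4),'y',R[:,1].round(4),'F',s['ft_force'].round(2),'w',round(s['width'],4),'j6',s['joints'][5].round(3))
    d=R.T@(np.array(target)-p)*100
    print('shift tool cm',d.round(2))
    if jawdeg is not None:
        a=np.degrees(np.arctan2(R[1,1],R[0,1])); e=(jawdeg-a+90)%180-90
        print('jaw now',a.round(2),'turn about tool x deg',-e if R[2,0]<0 else e)
E
python3 - <<'E'
from h import *
plan([0.550,0.032,0.30],25.6)
E
```

```text
t 0.85 pos [0.2526 0.5166 0.2055] x [ 1.e-04  1.e-04 -1.e+00] y [4.393e-01 8.984e-01 1.000e-04] F [-0.7   0.51 -0.14] w 0.0941 j6 -0.121
shift tool cm [ -9.45 -30.47  48.  ]
jaw now 63.94 turn about tool x deg 38.34206777329701
```

Emit:
carry_out([
  [[-1,-2.54,4],0],
  [[-1,-2.54,4],0],
  [[-1,-2.54,4],0],
  [[-1,-2.54,4],0],
  [[-1,-2.54,4],0],
  [[-1,-2.54,4],0],
  [[-1,-2.54,4],0],
  [[-1,-2.54,4],0],
  [[-0.5,-2.54,4],0],
  [[-0.5,-2.54,4],0],
  [[-0.5,-2.54,4],0],
  [[0,-2.54,4],0],
], claw=1)

```text
time: 2.05
tool_pos: [0.5511, 0.03, 0.3015]
ee_rot: [0.69, 0.16, 0.688, -0.159]
ft_force: [1.0, 0.8, 0.0]
width: 0.0943
```

Emit:
carry_out([
  [[0,0,0],8],
  [[0,0,0],8],
  [[0,0,0],8],
  [[0,0,0],8],
  [[0,0,0],6.3],
  [[0,0,0],0],
  [[0,0,0],0],
])

```text
time: 2.75
tool_pos: [0.5499, 0.0319, 0.3005]
ee_rot: [0.599, 0.376, 0.599, -0.376]
ft_force: [-0.2, 0.1, -0.8]
width: 0.0943
```

```bash
python3 - <<'E'
from h import *
p,d,c=snap('wrist','w1.png')
plan([0.550,0.032,0.30],25.6)
print(proj(c,[0.5501,.032,.226]))
print(tip_of('wrist','lamp_grip'))
E
```

```text
t 2.8 pos [0.5499 0.0319 0.3005] x [ 0.e+00  1.e-04 -1.e+00] y [9.007e-01 4.345e-01 1.000e-04] F [-0.08  0.11  0.42] w 0.0939 j6 -0.518
shift tool cm [ 0.05  0.01 -0.  ]
jaw now 25.76 turn about tool x deg 0.15505125371674922
[278.14307319 221.5374534 ]
[{'pixel': [277.6, 225.1], 'confidence': 0.64}]
```

View pics/w1.png

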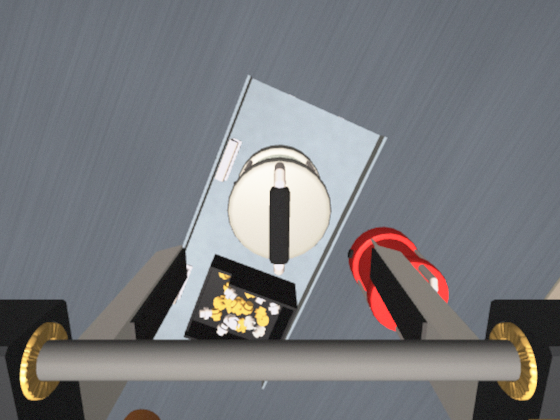

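The bar is upright in the wrist view at (279,225), midway between the fingers, as predicted. I'll descend and grip.

Emit:
carry_out([
  [[2,0,0],0],
  [[2,0,0],0],
  [[2,0,0],0],
  [[1.5,0,0],0],
  [[1,0,0],0],
  [[0.8,0,0],0],
  [[0,0,0],0],
  [[0,0,0],0],
])

```text
time: 3.65
tool_pos: [0.5503, 0.0319, 0.2079]
ee_rot: [0.599, 0.377, 0.598, -0.376]
ft_force: [0.4, -0.7, 0.1]
width: 0.094
```

Emit:
carry_out([
  [[0,0,0],0],
  [[0,0,0],0],
  [[0,0,0],0],
  [[0,0,0],0],
  [[0,0,0],0],
  [[0,0,0],0],
  [[0,0,0],0],
  [[0,0,0],0],
  [[0,0,0],0],
  [[0,0,0],0],
], claw=-1, squeeze=40)

```text
time: 4.65
tool_pos: [0.5499, 0.0319, 0.2075]
ee_rot: [0.598, 0.377, 0.598, -0.377]
ft_force: [0.5, 0.9, -0.8]
width: 0.0176
```

Emit:
carry_out([
  [[-0.3,0,0],0],
  [[-0.7,0,0],0],
  [[-1,0,0],0],
  [[-1,0,0],0],
  [[-1,0,0],0],
  [[-1,0,0],0],
  [[-1,0,0],0],
  [[-1,0,0],0],
  [[-1,0,0],0],
  [[-0.5,0,0],0],
  [[0,0,0],0],
  [[0,0,0],0],
])

```text
time: 5.85
tool_pos: [0.5497, 0.0319, 0.2922]
ee_rot: [0.598, 0.377, 0.599, -0.377]
ft_force: [0.2, 0.1, -5.5]
width: 0.0134
```

```bash
python3 - <<'E'
from h import *
p,d,c=snap('side','s2.png'); snap('top','t2.png')
# target: lamp centre beside right end of shelf
plan([0.555,-0.295,0.292],0)
E
```

```text
t 5.95 pos [0.5495 0.0319 0.2918] x [-1.4e-03  2.0e-04 -1.0e+00] y [ 0.9015  0.4327 -0.0011] F [-0.22 -0.72 -5.93] w 0.0134 j6 -0.516
shift tool cm [-2.000e-02 -1.365e+01  2.971e+01]
jaw now 25.64 turn about tool x deg 25.64196820349551
```

View pics/s2.png

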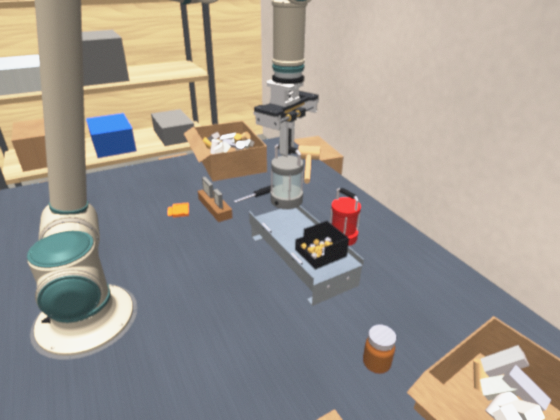

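The lamp is lifted clear, hanging upright at (287,180). I'll carry it over the bin to the free bench on the right.

Emit:
carry_out([
  [[-1,-0.3,0.7],0],
  [[-1,-0.8,1.7],0],
  [[0,-1.1,2.5],0],
  [[0,-1.3,2.9],0],
  [[0,-1.4,3.1],0],
  [[0,-1.5,3.2],0],
  [[0,-1.5,3.2],0],
  [[0,-1.5,3.2],0],
  [[0,-1.4,3.1],0],
  [[0,-1.3,2.8],0],
  [[0,-0.9,1.9],0],
  [[0,-0.6,1.4],0],
])

```text
time: 7.15
tool_pos: [0.5556, -0.2966, 0.3124]
ee_rot: [0.598, 0.377, 0.598, -0.377]
ft_force: [0.2, 0.7, -5.7]
width: 0.0139
```

Emit:
carry_out([
  [[0,0,0],0],
  [[1,0,0],0],
  [[2,0,0],0],
  [[2,0,0],0],
  [[2,0,0],0],
  [[2,0,0],0],
  [[2,0,0],0],
  [[2,0,0],0],
  [[1.5,0,0],0],
  [[1,0,0],0],
  [[0.5,0,0],0],
  [[0,0,0],0],
])

```text
time: 8.35
tool_pos: [0.5557, -0.2937, 0.152]
ee_rot: [0.598, 0.376, 0.599, -0.376]
ft_force: [0.9, -0.3, -5.4]
width: 0.0135
```

```bash
python3 - <<'E'
from h import *
p,d,c=snap('top','t3.png')
plan([0.555,-0.295,0.1375],25)
E
```

```text
t 8.4 pos [ 0.5561 -0.2942  0.1527] x [ 4.e-04  1.e-04 -1.e+00] y [9.013e-01 4.332e-01 4.000e-04] F [-0.   -0.81 -4.21] w 0.0137 j6 -1.046
shift tool cm [ 1.52 -0.13  0.02]
jaw now 25.67 turn about tool x deg 0.6733278171791142
```

View pics/t3.png

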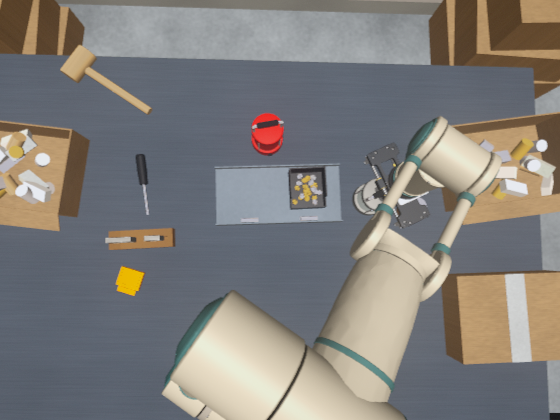

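The lamp is over clear bench at (375,195), between the shelf's end and the jar. I'll lower it gently.

Emit:
carry_out([
  [[0.4,0,0],0],
  [[0.4,0,0],0],
  [[0.3,0,0],0],
  [[0.2,0,0],0],
  [[0.1,0,0],0],
  [[0.05,0,0],0],
  [[0,0,0],0],
  [[0,0,0],0],
])

```text
time: 9.2
tool_pos: [0.5559, -0.2947, 0.1381]
ee_rot: [0.599, 0.377, 0.598, -0.377]
ft_force: [0.1, -0.0, -3.6]
width: 0.0134
```

Emit:
carry_out([
  [[0.1,0,0],0],
  [[0.05,0,0],0],
  [[0,0,0],0],
  [[0,0,0],0],
])

```text
time: 9.6
tool_pos: [0.5562, -0.2946, 0.1381]
ee_rot: [0.599, 0.377, 0.598, -0.376]
ft_force: [-1.3, 2.4, 5.9]
width: 0.0137
```

It has touched down: the force went from -5.5 to +6 N. Releasing.

Emit:
carry_out([
  [[0,0,0],0],
  [[0,0,0],0],
  [[0,0,0],0],
  [[0,0,0],0],
  [[0,0,0],0],
  [[0,0,0],0],
  [[0,0,0],0],
  [[0,0,0],0],
], claw=0.2)

```text
time: 10.4
tool_pos: [0.5559, -0.2947, 0.1364]
ee_rot: [0.598, 0.377, 0.598, -0.377]
ft_force: [-0.3, -0.2, -0.2]
width: 0.0561
```

Emit:
carry_out([
  [[-0.5,0,0],0],
  [[-1,0,0],0],
  [[-2,0,0],0],
  [[-3,0,0],0],
  [[-3,0,0],0],
  [[-3,0,0],0],
  [[-2,0,0],0],
  [[0,0,0],0],
])

```text
time: 11.2
tool_pos: [0.5574, -0.2957, 0.286]
ee_rot: [0.601, 0.376, 0.596, -0.377]
ft_force: [0.3, 0.1, 0.6]
width: 0.0564
```

```bash
python3 - <<'E'
from h import *
snap('side','s4.png')
plan([0.4324,0.3697,0.20],1.67)
plan([0.4324,0.3697,0.20],3.0)
E
```

```text
t 11.25 pos [ 0.5565 -0.2951  0.2835] x [ 0.0035 -0.0023 -1.    ] y [0.9015 0.4328 0.0022] F [-0.11 -0.52 -0.18] w 0.0564 j6 -1.046
shift tool cm [  8.16  17.57 -65.33]
jaw now 25.64 turn about tool x deg 23.97294128657822
t 11.25 pos [ 0.5565 -0.2951  0.2835] x [ 0.0035 -0.0023 -1.    ] y [0.9015 0.4328 0.0022] F [-0.11 -0.52 -0.18] w 0.0564 j6 -1.046
shift tool cm [  8.16  17.57 -65.33]
jaw now 25.64 turn about tool x deg 22.64294128657822
```

View pics/s4.png

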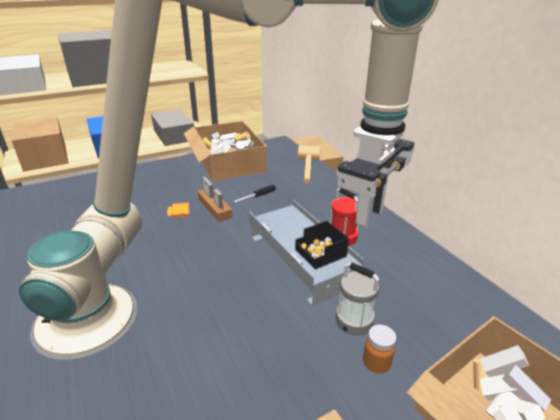

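The lamp stands upright at (357,300), next to the jar and untouched. On the way to the rack I'll look at the lip from above the left place.

```bash
python3 - <<'E'
from h import *
plan([0.48,0.04,0.26],2.6)
c=eyes.get_calibration('wrist'); s=status.get_state(); q=s['ee_rot']; R=Ro.from_quat([q[1],q[2],q[3],q[0]]).as_matrix()
T=np.linalg.inv(np.array(c['world_to_cam'])); print(R.T@(T[:3,3]-s['tool_pos']), R.T@-T[:3,2])
E
```

```text
t 11.25 pos [ 0.5565 -0.2951  0.2835] x [ 0.0035 -0.0023 -1.    ] y [0.9015 0.4328 0.0022] F [-0.11 -0.52 -0.18] w 0.0564 j6 -1.046
shift tool cm [  2.25   7.6  -33.53]
jaw now 25.64 turn about tool x deg 23.042941286578213
[-0.17935443  0.00019918 -0.07362769] [ 9.67195151e-01 -8.19565028e-05  2.54034513e-01]
```

Emit:
carry_out([
  [[0,0.3,-1.5],0],
  [[0.2,0.7,-3],0],
  [[0.25,0.75,-3.5],0],
  [[0.25,0.75,-3.5],0],
  [[0.25,0.75,-3.5],0],
  [[0.25,0.75,-3.5],0],
  [[0.25,0.8,-3.5],0],
  [[0.25,0.8,-3.5],0],
  [[0.25,0.8,-3.5],0],
  [[0.2,0.7,-2.5],0],
  [[0.2,0.4,-1.5],0],
])

```text
time: 12.35
tool_pos: [0.4778, 0.0381, 0.2563]
ee_rot: [0.597, 0.376, 0.6, -0.376]
ft_force: [0.6, -0.6, -0.3]
width: 0.0562
```

Emit:
carry_out([
  [[0,0,0],8],
  [[0,0,0],8],
  [[0,0,0],7],
  [[0,0,0],0],
  [[0,0,0],0],
])

```text
time: 12.85
tool_pos: [0.4794, 0.0358, 0.2569]
ee_rot: [0.511, 0.487, 0.513, -0.488]
ft_force: [0.5, 0.1, 0.7]
width: 0.0561
```

```bash
python3 - <<'E'
from h import *
plan([0.4324,0.3697,0.20],3.0)
p,d,c=snap('wrist','w5.png')
for q in ['mouth_left','mouth_right','shelf']:
    r=tip_of('wrist',q); print(q,[(np.round(x['pixel'],1).tolist(),round(x['confidence'],2),(atz(c,x['pixel'],0.094 if q!='shelf' else 0)).round(4)) for x in r[:3]])
np.savez('pics/w5c.npz',**c)
E
```

```text
t 12.85 pos [0.4794 0.0358 0.2569] x [-2.4e-03  4.0e-04 -1.0e+00] y [ 0.9988  0.0491 -0.0023] F [0.53 0.08 0.73] w 0.0561 j6 -0.12
shift tool cm [  5.72  -3.04 -33.58]
jaw now 2.81 turn about tool x deg -0.18764202807254549
mouth_left [([280.4, 199.3], 0.58, array([0.4819, 0.0317, 0.094 ]))]
mouth_right [([278.2, 350.0], 0.73, array([ 0.4877, -0.1289,  0.094 ]))]
shelf [([281.1, 245.0], 0.94, array([ 0.4871, -0.0469,  0.    ]))]
```

View pics/w5.png

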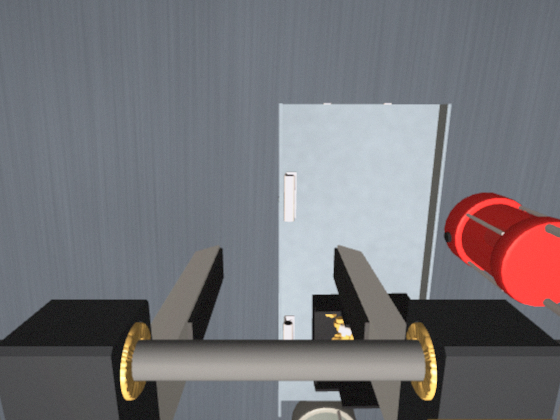

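The view shows the lip as a vertical line near column 280. The left clip's nose spans rows 172 to 222 at columns 284 to 296, and the right clip's starts at row 318. I'll measure these more exactly.

```bash
python3 - <<'E'
from h import *
c=dict(np.load('pics/w5c.npz')); im=cv2.imread('pics/w5.png'); D=np.load('pics/w5.npy')
cr=cv2.resize(im[95:235,255:320],None,fx=4,fy=4,interpolation=cv2.INTER_NEAREST); cv2.imwrite('pics/cr5.png',cr)
g=cv2.cvtColor(im,cv2.COLOR_BGR2GRAY)
for r in [115,130,150,165,180,190,200,210,230,250,270,290]: 
    print(r,g[r,274:302].tolist())
for r in (150,197,250): print([round(float(at(c,(u,r),D[r,u])[2]),3) for u in range(274,302)])
print('col290',g[165:230,290].tolist())
E
```

```text
115 [116, 116, 121, 123, 141, 182, 202, 202, 198, 192, 192, 192, 193, 194, 193, 196, 196, 195, 197, 193, 194, 193, 191, 196, 192, 194, 195, 194]
130 [115, 120, 121, 120, 143, 181, 200, 201, 199, 195, 195, 196, 196, 196, 196, 199, 201, 199, 199, 197, 199, 198, 197, 198, 198, 198, 198, 199]
150 [119, 122, 123, 124, 144, 182, 206, 204, 197, 197, 195, 195, 199, 198, 198, 197, 197, 197, 197, 199, 197, 198, 198, 200, 197, 197, 200, 198]
165 [120, 124, 124, 121, 139, 177, 199, 198, 199, 200, 199, 200, 200, 197, 195, 196, 196, 200, 195, 200, 198, 195, 199, 196, 196, 198, 200, 201]
180 [124, 122, 124, 120, 141, 181, 201, 200, 199, 190, 206, 233, 237, 236, 238, 239, 238, 238, 238, 230, 211, 222, 220, 198, 197, 198, 197, 196]
190 [124, 122, 122, 121, 138, 180, 202, 199, 196, 191, 210, 234, 238, 237, 239, 239, 239, 237, 236, 227, 218, 229, 221, 199, 200, 200, 199, 203]
200 [122, 121, 119, 116, 139, 186, 206, 205, 202, 183, 201, 235, 239, 238, 239, 239, 238, 237, 237, 225, 220, 231, 215, 199, 199, 200, 200, 199]
210 [121, 120, 120, 121, 157, 194, 202, 203, 201, 183, 204, 235, 237, 238, 238, 239, 
[... 832 characters left out ...]
001, -0.0, -0.0, 0.0, 0.095, 0.094, 0.093, 0.094, 0.07, 0.071, 0.085, 0.087, 0.087, 0.089, 0.089, 0.088, 0.088, 0.088, 0.087, 0.087, 0.072, 0.072, 0.071, 0.07, 0.07, 0.072, 0.071]
[0.0, 0.001, -0.002, 0.001, -0.0, 0.094, 0.094, 0.093, 0.069, 0.07, 0.071, 0.071, 0.071, 0.069, 0.069, 0.069, 0.07, 0.069, 0.07, 0.07, 0.071, 0.07, 0.071, 0.071, 0.07, 0.069, 0.071, 0.071]
col290 [196, 198, 197, 195, 197, 195, 184, 222, 241, 179, 92, 210, 238, 238, 238, 238, 239, 238, 237, 239, 239, 238, 239, 238, 238, 239, 239, 238, 238, 239, 238, 239, 239, 238, 238, 238, 237, 238, 238, 238, 239, 239, 236, 239, 238, 239, 239, 239, 238, 238, 239, 238, 238, 237, 239, 238, 227, 208, 203, 203, 205, 203, 203, 202, 204]
```

View pics/cr5.png

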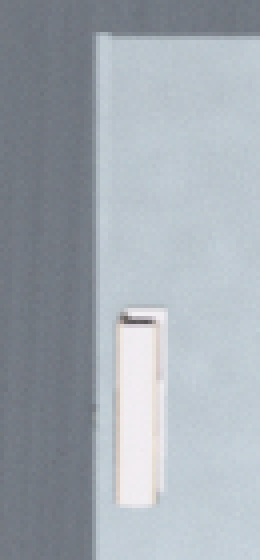

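```bash
python3 - <<'E'
from h import *
c=dict(np.load('pics/w5c.npz')); im=cv2.imread('pics/w5.png'); g=cv2.cvtColor(im,cv2.COLOR_BGR2GRAY).astype(float)
pts=[]
for r in range(108,300,4):
    row=g[r,270:286]; k=np.argmax((row>161)); x=270+k-1+(161-row[k-1])/(row[k]-row[k-1]); pts.append(atz(c,(x,r),.094))
pts=np.array(pts); f=np.polyfit(pts[:,1],pts[:,0],1); print('lip outer x = ',f,'yaw of lip normal deg',-np.degrees(np.arctan(f[0])),'resid',np.std(pts[:,0]-np.polyval(f,pts[:,1])))
for r in (175.5,221.5): print('clip end',atz(c,(290,r),.086))
print('top left end of lip', atz(c,(281,103.5),.094))
print(g[98:110,290].tolist())
print('nose front', atz(c,(284,197),.0835),'nose back',atz(c,(294,197),.0835))
E
```

```text
lip outer x =  [-0.04618584  0.48149544] yaw of lip normal deg 2.64437423482664 resid 9.788534359200705e-05
clip end [0.48990829 0.05317263 0.086     ]
clip end [0.49245055 0.00832265 0.086     ]
top left end of lip [0.4781583  0.11742701 0.094     ]
[113.0, 117.0, 119.0, 115.0, 119.0, 129.0, 174.0, 195.0, 196.0, 198.0, 195.0, 195.0]
nose front [0.48543201 0.03173537 0.0835    ] nose back [0.49500976 0.0322056  0.0835    ]
```

Emit:
carry_out([
  [[0,-0.1,-1],0],
  [[0.3,-0.2,-2.5],0],
  [[0.4,-0.3,-3.3],0],
  [[0.5,-0.3,-3.3],0],
  [[0.5,-0.3,-3.3],0],
  [[0.5,-0.3,-3.3],0],
  [[0.5,-0.3,-3.3],0],
  [[0.5,-0.3,-3.3],0],
  [[0.5,-0.3,-3.3],0],
  [[0.5,-0.3,-3],0],
  [[0.5,-0.2,-2.5],0],
  [[0.5,-0.1,-1.5],0],
])

```text
time: 14.25
tool_pos: [0.4343, 0.3718, 0.2056]
ee_rot: [0.512, 0.488, 0.512, -0.488]
ft_force: [0.6, -0.7, -0.4]
width: 0.0563
```

Emit:
carry_out([
  [[0,0,0],0],
  [[0,0,0],0],
])

```text
time: 14.45
tool_pos: [0.435, 0.369, 0.2058]
ee_rot: [0.512, 0.488, 0.511, -0.489]
ft_force: [-0.4, -0.1, 0.5]
width: 0.0564
```

```bash
python3 - <<'E'
from h import *
plan([0.4324,0.3697,0.20],3.0)
p,d,c=snap('wrist','w6.png')
for q in ['label_holder','label_holder_card']:
    r=tip_of('wrist',q); print(q,[(np.round(x['pixel'],1).tolist(),round(x['confidence'],2),(atz(c,x['pixel'],0.034)).round(4)) for x in r[:3]])
np.savez('pics/w6c.npz',**c)
v,u=np.mgrid[0:420,0:560]; T=np.linalg.inv(np.array(c['world_to_cam']))
P=(np.stack([(u-c['cx'])/c['fx']*d,-(v-c['cy'])/c['fy']*d,-d],-1)@T[:3,:3].T+T[:3,3]).reshape(-1,3)
for n,y0,y1,z0,z1 in [('wideTop',.32,.42,.08,.093),('narrowTop',.22,.32,.08,.093),('rack',.2,.45,.03,.038)]:
    Q=P[(P[:,1]>y0)&(P[:,1]<y1)&(P[:,2]>z0)&(P[:,2]<z1)&(P[:,0]>.38)&(P[:,0]<.5)]
    if len(Q)>4: r=cv2.minAreaRect(Q[:,:2].astype(np.float32)); print(n,len(Q),Q.mean(0).round(4),np.round(r[0],4),np.round(r[1],4),round(r[2],2))
E
```

```text
t 14.45 pos [0.435  0.369  0.2058] x [-4.0e-04 -1.1e-03 -1.0e+00] y [ 9.989e-01  4.670e-02 -4.000e-04] F [-0.44 -0.11  0.54] w 0.0564 j6 0.536
shift tool cm [ 0.58 -0.26 -0.08]
jaw now 2.67 turn about tool x deg -0.32574212306508343
label_holder [([148.4, 187.8], 0.82, array([0.3123, 0.3679, 0.034 ])), ([279.7, 196.8], 0.65, array([0.4372, 0.3649, 0.034 ])), ([422.1, 228.8], 0.15, array([0.5775, 0.3394, 0.034 ]))]
label_holder_card [([172.2, 197.8], 0.87, array([0.3346, 0.3592, 0.034 ])), ([273.3, 200.5], 0.71, array([0.4312, 0.361 , 0.034 ]))]
wideTop 1220 [0.434  0.3694 0.086 ] [0.4341 0.3679] [0.0132 0.0643] 3.92
narrowTop 651 [0.4399 0.284  0.0858] [0.44   0.2826] [0.0132 0.0403] 4.17
rack 6265 [0.4389 0.3319 0.0342] [0.4386 0.3249] [0.0501 0.171 ] 4.02
```

View pics/w6.png

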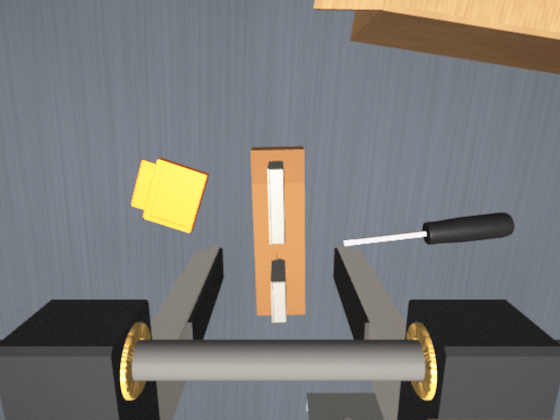

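The wide holder is the lighter bar at (277,203), 64 mm long, between the fingers. The orange one at (170,195) lies on the bench, and the narrow one is at (279,291). I'll align with the wide holder and descend to it.

Emit:
carry_out([
  [[2,-0.1,0.1],-1.3],
  [[3,0,0],0],
  [[3,0,0],0],
  [[3,0,0],0],
  [[2,0,0],0],
  [[1.5,0,0],0],
  [[1,0,0],0],
  [[0.5,0,0],0],
  [[0,0,0],0],
  [[0,0,0],0],
])

```text
time: 15.6
tool_pos: [0.4349, 0.3687, 0.0468]
ee_rot: [0.517, 0.483, 0.517, -0.482]
ft_force: [-0.4, -0.2, 0.3]
width: 0.0561
```

Emit:
carry_out([
  [[0,0,0],0],
  [[0,0,0],0],
  [[0,0,0],0],
  [[0,0,0],0],
  [[0,0,0],0],
  [[0,0,0],0],
  [[0,0,0],0],
  [[0,0,0],0],
], claw=-1, squeeze=50)

```text
time: 16.4
tool_pos: [0.4343, 0.3685, 0.046]
ee_rot: [0.517, 0.483, 0.517, -0.482]
ft_force: [-0.7, -0.4, 0.1]
width: 0.0116
```

```bash
python3 - <<'E'
from h import *
plan([0.4341,0.368,0.045],4.0)
E
```

```text
t 16.4 pos [0.4343 0.3685 0.046 ] x [ 1.e-04  1.e-04 -1.e+00] y [9.976e-01 6.870e-02 1.000e-04] F [-0.67 -0.4   0.15] w 0.0116 j6 0.513
shift tool cm [ 0.1  -0.02  0.05]
jaw now 3.94 turn about tool x deg -0.058484069103229785
```

Emit:
carry_out([
  [[-0.5,0,0],0],
  [[-1,0,0],0],
  [[-1,0,0],0],
  [[-1,0,0],0],
  [[-1.5,0,0],0],
  [[-2,0,0],0],
  [[-2,0,0],0],
  [[-2,0,0],0],
  [[-1.5,0,0],0],
  [[-0.5,0,0],0],
  [[0,0,0],0],
  [[0,0,0],0],
])

```text
time: 17.6
tool_pos: [0.4338, 0.3682, 0.1756]
ee_rot: [0.517, 0.482, 0.517, -0.483]
ft_force: [-0.8, -0.8, -0.2]
width: 0.0118
```

```bash
python3 - <<'E'
from h import *
plan([0.4841,0.0317,0.165],2.64)
snap('wrist','w7.png'); snap('side','s7.png')
E
```

```text
t 17.6 pos [0.4338 0.3682 0.1756] x [-8.e-04 -5.e-04 -1.e+00] y [ 9.976e-01  6.880e-02 -8.000e-04] F [-0.84 -0.79 -0.21] w 0.0118 j6 0.513
shift tool cm [ 1.07  2.7  33.92]
jaw now 3.94 turn about tool x deg 1.3026717732643505
```

View pics/w7.png

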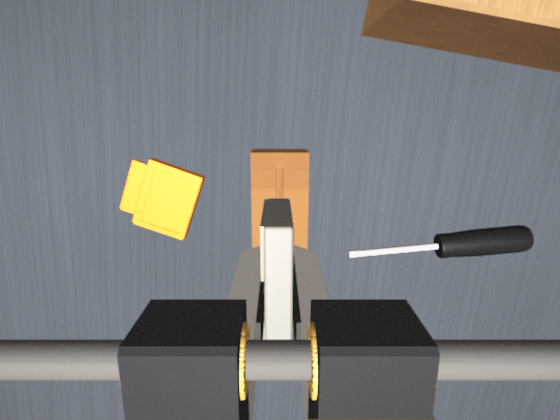

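View pics/s7.png

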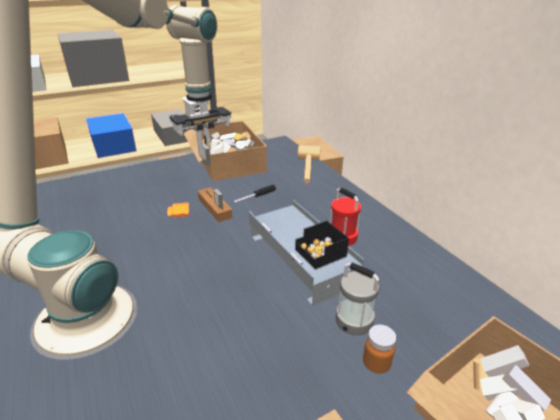

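The holder is in the gripper at (278,260), with its card side to the left (-x), and its rack slot is empty. Now over the left mouth.

Emit:
carry_out([
  [[0,0.1,1],1.3],
  [[0,0.2,2.5],0],
  [[0,0.3,3.3],0],
  [[0,0.3,3.5],0],
  [[0,0.3,3.5],0],
  [[0,0.3,3.5],0],
  [[0,0.3,3.5],0],
  [[0,0.3,3.5],0],
  [[0.2,0.3,3.3],0],
  [[0.3,0.1,3],0],
  [[0.3,0.1,2],0],
  [[0.3,0.1,1.3],0],
])

```text
time: 18.9
tool_pos: [0.4766, 0.0291, 0.1644]
ee_rot: [0.511, 0.489, 0.511, -0.489]
ft_force: [-0.5, 0.8, -0.2]
width: 0.0118
```

Emit:
carry_out([
  [[0,0,0],0],
  [[0,0,0],0],
  [[0,0,0],0],
])

```text
time: 19.2
tool_pos: [0.4769, 0.032, 0.165]
ee_rot: [0.511, 0.488, 0.512, -0.488]
ft_force: [0.1, -0.2, -0.8]
width: 0.0117
```

```bash
python3 - <<'E'
from h import *
plan([0.4841,0.0317,0.165],2.64)
p,d,c=snap('wrist','w8.png'); np.savez('pics/w8c.npz',**c)
im=cv2.imread('pics/w8.png'); cv2.imwrite('pics/cr8.png',cv2.resize(im[60:340,190:370],None,fx=2.1,fy=2.1,interpolation=cv2.INTER_NEAREST))
E
```

```text
t 19.2 pos [0.4769 0.032  0.165 ] x [ 0.e+00  6.e-04 -1.e+00] y [0.9989 0.0468 0.    ] F [ 0.15 -0.17 -0.77] w 0.0117 j6 -0.126
shift tool cm [0.   0.71 0.06]
jaw now 2.68 turn about tool x deg 0.04262932644473949
```

View pics/cr8.png

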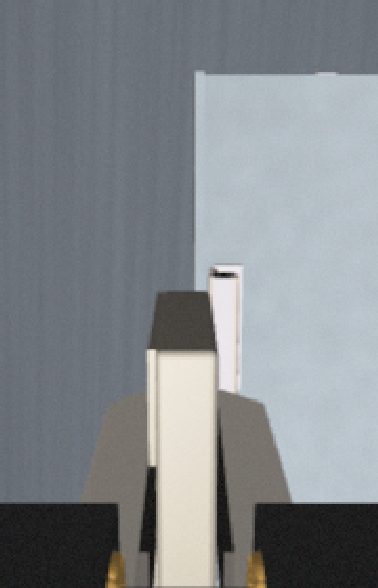

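```bash
python3 - <<'E'
from h import *
c=dict(np.load('pics/w8c.npz')); D=np.load('pics/w8.npy'); im=cv2.imread('pics/w8.png'); g=cv2.cvtColor(im,cv2.COLOR_BGR2GRAY)
for r in (200,203,210,220,224,232,240): print(r,[(u,int(g[r,u])) for u in range(256,300)] if r in(203,232) else '', [(u,at(c,(u,r),D[r,u]).round(4).tolist()) for u in (262,266,270,278,284,289,292) ])
print(D[203,255:300].round(3).tolist())
E
```

```text
200  [(262, [0.4624, 0.0264, 0.0007]), (266, [0.4697, 0.0631, 0.1596]), (270, [0.4717, 0.0632, 0.1599]), (278, [0.4757, 0.0635, 0.1603]), (284, [0.4787, 0.0636, 0.1598]), (289, [0.4812, 0.0635, 0.1591]), (292, [0.4862, 0.0472, 0.087])]
203 [(256, 118), (257, 119), (258, 117), (259, 113), (260, 113), (261, 112), (262, 113), (263, 100), (264, 75), (265, 63), (266, 65), (267, 69), (268, 67), (269, 66), (270, 69), (271, 66), (272, 69), (273, 68), (274, 70), (275, 65), (276, 64), (277, 65), (278, 69), (279, 66), (280, 70), (281, 67), (282, 68), (283, 65), (284, 70), (285, 66), (286, 67), (287, 65), (288, 67), (289, 73), (290, 174), (291, 231), (292, 232), (293, 231), (294, 232), (295, 231), (296, 232), (297, 233), (298, 232), (299, 233)] [(262, [0.4625, 0.0232, -0.0006]), (266, [0.4699, 0.0633, 0.1669]), (270, [0.4718, 0.0632, 0.1661]), (278, [0.4757, 0.0632, 0.1655]), (284, [0.4786, 0.0636, 0.1666]), (289, [0.4811, 0.0634, 0.1651]), (292, [0.4864, 0.0449, 0.0864])]
210  [(262, [0.4627, 0.0162, -0.0011]), (266, [0.4703, 0.0628, 0.1785]), (270, [0.4721, 0.0632, 0.1799]), (278, [0.4757, 0.0
[... 1808 characters left out ...]
8199999630451202, 0.18400000035762787, 0.18400000035762787, 0.18400000035762787, 0.18299999833106995, 0.18299999833106995, 0.18299999833106995, 0.1809999942779541, 0.18199999630451202, 0.18299999833106995, 0.18299999833106995, 0.18299999833106995, 0.18400000035762787, 0.18199999630451202, 0.18199999630451202, 0.18299999833106995, 0.18299999833106995, 0.18199999630451202, 0.18299999833106995, 0.18299999833106995, 0.18299999833106995, 0.18400000035762787, 0.18199999630451202, 0.18400000035762787, 0.1850000023841858, 0.2639999985694885, 0.26499998569488525, 0.2639999985694885, 0.2630000114440918, 0.2630000114440918, 0.2630000114440918, 0.2630000114440918, 0.2619999945163727, 0.2619999945163727]
```

```bash
python3 - <<'E'
from h import *
c=dict(np.load('pics/w8c.npz')); im=cv2.imread('pics/w8.png'); g=cv2.cvtColor(im,cv2.COLOR_BGR2GRAY).astype(float)
pts=[]
for r in range(100,190,3):
    row=g[r,272:292]; h=(row[:4].mean()+row[12:18].mean())/2; k=np.argmax(row>h); x=272+k-1+(h-row[k-1])/(row[k]-row[k-1]); pts.append(atz(c,(x,r),.094))
pts=np.array(pts); f=np.polyfit(pts[:,1],pts[:,0],1); print(f,np.std(pts[:,0]-np.polyval(f,pts[:,1])),'outer at .0314',np.polyval(f,.0314))
print(g[130,272:292])
E
```

```text
[-0.04921426  0.48146816] 4.4163491024127036e-05 outer at .0314 0.47992283278693554
[114. 116. 112. 111. 114. 115. 116. 117. 117. 112. 147. 190. 189. 190.
 191. 188. 186. 185. 185. 185.]
```

Both pictures agree on the lip: outer face x = 0.480, so home x is 0.485 and the shift is about +7.8 mm. I'll shift, go down to just above the lip and look again.

Emit:
carry_out([
  [[0,0.38,0],0],
  [[0.5,0.4,0],0],
  [[1,0,0],0],
  [[1,0,0],0],
  [[0.8,0,0],0],
  [[0.4,0,0],0],
  [[0,0,0],0],
  [[0,0,0],0],
])

```text
time: 20.05
tool_pos: [0.4849, 0.0314, 0.128]
ee_rot: [0.511, 0.488, 0.511, -0.488]
ft_force: [0.0, 0.5, 0.1]
width: 0.0119
```

```bash
python3 - <<'E'
from h import *
plan([0.4847,0.0317,0.128],2.64)
p,d,c=snap('wrist','w9.png'); np.savez('pics/w9c.npz',**c)
im=cv2.imread('pics/w9.png'); cv2.imwrite('pics/cr9.png',cv2.resize(im[100:260,220:340],None,fx=4,fy=4,interpolation=cv2.INTER_NEAREST)[:600])
g=cv2.cvtColor(im,cv2.COLOR_BGR2GRAY).astype(float); D=d
pts=[]
for r in range(30,185,3):
    row=g[r,262:292]; h=(row[:4].mean()+row[20:26].mean())/2; k=np.argmax(row>h); x=262+k-1+(h-row[k-1])/(row[k]-row[k-1]); pts.append(atz(c,(x,r),.094))
pts=np.array(pts); f=np.polyfit(pts[:,1],pts[:,0],1); print(f,np.std(pts[:,0]-np.polyval(f,pts[:,1])),'outer at .0314',np.polyval(f,.0314))
for r in (202,205):print(r,g[r,256:300].tolist()); print([(u,at(c,(u,r),D[r,u]).round(4).tolist()) for u in (264,268,278,288,290)])
E
```

```text
t 20.05 pos [0.4849 0.0314 0.128 ] x [ 0.  0. -1.] y [0.9989 0.046  0.    ] F [0.04 0.47 0.06] w 0.0119 j6 -0.125
shift tool cm [-0.   -0.02 -0.03]
jaw now 2.64 turn about tool x deg -0.0015818521814168207
[-0.08479935  0.48450248] 0.0008660445648750414 outer at .0314 0.4818397807178659
202 [115.0, 115.0, 111.0, 112.0, 111.0, 111.0, 111.0, 99.0, 75.0, 63.0, 69.0, 69.0, 72.0, 68.0, 63.0, 68.0, 68.0, 68.0, 68.0, 64.0, 65.0, 63.0, 65.0, 68.0, 68.0, 67.0, 63.0, 70.0, 63.0, 68.0, 71.0, 63.0, 62.0, 63.0, 99.0, 138.0, 155.0, 160.0, 198.0, 232.0, 217.0, 185.0, 186.0, 184.0]
[(264, [0.477, 0.0625, 0.1275]), (268, [0.479, 0.0625, 0.1269]), (278, [0.4839, 0.0629, 0.1277]), (288, [0.4888, 0.0629, 0.1269]), (290, [0.4899, 0.0624, 0.1246])]
205 [114.0, 117.0, 113.0, 108.0, 111.0, 110.0, 109.0, 93.0, 67.0, 68.0, 66.0, 67.0, 65.0, 65.0, 66.0, 67.0, 68.0, 69.0, 68.0, 66.0, 68.0, 67.0, 64.0, 68.0, 63.0, 71.0, 64.0, 66.0, 65.0, 66.0, 67.0, 67.0, 64.0, 63.0, 156.0, 221.0, 221.0, 188.0, 206.0, 232.0, 218.0, 185.0, 187.0, 186.0]
[(264, [0.4772, 0.0623, 0.133]), (268, [0.4791, 0.0624, 0.1329]), (278, [0.4839, 0.0628, 0.1336]), (288, [0.4887, 0.0627, 0.1324]), (290, [0.4896, 0.0627, 0.132])]
```

View pics/cr9.png

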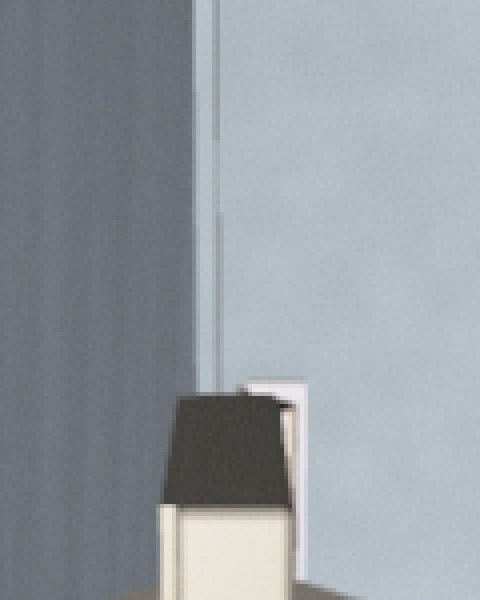

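```bash
python3 - <<'E'
from h import *
c=dict(np.load('pics/w9c.npz')); im=cv2.imread('pics/w9.png'); g=cv2.cvtColor(im,cv2.COLOR_BGR2GRAY).astype(float); d=np.load('pics/w9.npy')
def edge(rows,u0,u1,h,z):
    pts=[]
    for r in rows:
        row=g[r,u0:u1]; k=np.argmax(row>h)
        if k==0: continue
        pts.append(atz(c,(u0+k-1+(h-row[k-1])/(row[k]-row[k-1]),r),z))
    pts=np.array(pts); f=np.polyfit(pts[:,1],pts[:,0],1); print(f,np.std(pts[:,0]-np.polyval(f,pts[:,1])),np.polyval(f,.0314))
print(g[150,262:280].tolist())
edge(range(80,196,3),258,274,145,.094)
R=202
from math import *
for r,u in ((200,264.3),(200,292.3),(202,263.6),(202,289.9),(205,263.5),(205,289.7)):
    print(r,u,at(c,(u,r),float(np.median(d[r,268:286]))))
E
```

```text
[112.0, 111.0, 110.0, 111.0, 113.0, 112.0, 144.0, 181.0, 190.0, 190.0, 188.0, 176.0, 169.0, 186.0, 184.0, 183.0, 185.0, 181.0]
[-0.04614404  0.48121657] 4.801275837354306e-05 0.47976764328129373
200 264.3 [0.47700132 0.06254002 0.12320895]
200 292.3 [0.49103967 0.06318748 0.12321233]
202 263.6 [0.47681585 0.06256302 0.12773325]
202 289.9 [0.48969613 0.06315707 0.12773634]
205 263.5 [0.47699319 0.0625327  0.13379796]
205 289.7 [0.48941764 0.06310572 0.13380095]
```

The lip's outer face is at x = 0.4798. The holder's origin is 0.9 mm behind its home x, and its y is within 0.5 mm of the clip's middle. I'll shift -0.4 mm and push down.

Emit:
carry_out([
  [[0.3,-0.04,0],0],
  [[0.3,0,0],0],
  [[0.2,0,0],0],
  [[0.2,0,0],0],
  [[0,0,0],0],
], squeeze=60)

```text
time: 20.6
tool_pos: [0.4842, 0.0315, 0.1176]
ee_rot: [0.511, 0.488, 0.512, -0.488]
ft_force: [-0.0, -0.0, 0.4]
width: 0.0117
```

Emit:
carry_out([
  [[0.2,0,0],0],
  [[0.2,0,0],0],
  [[0.2,0,0],0],
  [[0,0,0],0],
])

```text
time: 21.0
tool_pos: [0.4837, 0.0314, 0.1121]
ee_rot: [0.511, 0.488, 0.512, -0.489]
ft_force: [-2.2, -0.5, 3.1]
width: 0.0115
```

The blade tip is about 10 mm below the lip's top and wedging the clip at 3 N. Continuing.

Emit:
carry_out([
  [[0.2,0,0],0],
  [[0.2,0,0],0],
  [[0.1,0,0],0],
  [[0,0,0],0],
])

```text
time: 21.4
tool_pos: [0.4837, 0.0315, 0.1069]
ee_rot: [0.511, 0.488, 0.512, -0.489]
ft_force: [-3.5, -0.9, 3.4]
width: 0.0111
```

Emit:
carry_out([
  [[0.1,0,0],0],
  [[0.05,0,0],0],
  [[0,0,0],0],
])

```text
time: 21.7
tool_pos: [0.4837, 0.0315, 0.1059]
ee_rot: [0.511, 0.488, 0.512, -0.489]
ft_force: [-4.7, -0.2, 7.5]
width: 0.0116
```

Emit:
carry_out([
  [[0.1,0,0],0],
  [[0.1,0,0],0],
  [[0,0,0],0],
])

```text
time: 22.0
tool_pos: [0.4837, 0.0315, 0.1059]
ee_rot: [0.511, 0.488, 0.512, -0.488]
ft_force: [-8.6, 0.6, 22.1]
width: 0.0117
```

It has reached a hard stop at z = 0.1059, the predicted home height, pressing at 22 N. Now to check visually.

```bash
python3 - <<'E'
from h import *
plan([0.4837,0.0315,0.1059],2.64)
p,d,c=snap('wrist','w10.png'); ps,ds,cs=snap('side','s10.png'); pt,dt,ct=snap('top','t10.png')
a=cv2.resize(cv2.imread('pics/w10.png')[100:260,200:360],None,fx=3,fy=3,interpolation=cv2.INTER_NEAREST)
b=cv2.resize(cv2.imread('pics/s10.png')[170:360,230:420],(480,480),interpolation=cv2.INTER_CUBIC)[:,:320]
cv2.imwrite('pics/cr10.png',np.hstack([a,b]))
for r in (200,210): print([(u,at(c,(u,r),d[r,u]).round(4).tolist()) for u in (262,264,266,268,278,288,290,292)])
g=cv2.cvtColor(cv2.imread('pics/w10.png'),cv2.COLOR_BGR2GRAY)
for r in (196,199,202,205): print(r,g[r,256:300].tolist())
for n in 'top','side':
  for q in ('lamp','label_holder'):
    print(n,q,[(np.round(x['pixel'],1).tolist(),round(x['confidence'],2)) for x in tip_of(n,q)])
E
```

```text
t 22.0 pos [0.4837 0.0315 0.1059] x [-5.e-04 -1.e-04 -1.e+00] y [ 9.989e-01  4.630e-02 -6.000e-04] F [-8.56  0.57 22.11] w 0.0117 j6 -0.125
shift tool cm [-0. -0. -0.]
jaw now 2.65 turn about tool x deg 0.013135328062787721
[(262, [0.471, 0.0394, 0.0009]), (264, [0.4725, 0.0394, 0.0006]), (266, [0.4764, 0.0627, 0.101]), (268, [0.4774, 0.0626, 0.1004]), (278, [0.4824, 0.0631, 0.1015]), (288, [0.4875, 0.063, 0.1004]), (290, [0.4897, 0.0562, 0.0701]), (292, [0.4909, 0.0564, 0.0709])]
[(262, [0.4712, 0.031, -0.001]), (264, [0.4761, 0.0626, 0.1209]), (266, [0.477, 0.0623, 0.1196]), (268, [0.478, 0.0628, 0.1212]), (278, [0.4824, 0.0631, 0.1216]), (288, [0.487, 0.063, 0.1204]), (290, [0.4879, 0.0631, 0.1207]), (292, [0.4905, 0.0543, 0.0863])]
196 [115, 115, 111, 113, 110, 112, 110, 112, 113, 112, 115, 118, 115, 115, 153, 187, 188, 187, 188, 175, 170, 185, 185, 188, 190, 189, 188, 184, 187, 185, 183, 185, 187, 185, 187, 183, 185, 188, 183, 187, 187, 186, 186, 187]
199 [112, 114, 113, 113, 113, 113, 112, 107, 94, 86, 88, 82, 79, 75, 63, 66, 67, 66, 67, 66, 65, 61, 68, 67, 66, 64, 67, 64, 66, 67, 75, 80, 94, 151, 184, 185, 185, 183, 184, 184, 183, 185, 186, 183]
202 [115, 115, 111, 114, 110, 112, 110, 99, 72, 65, 70, 68, 72, 67, 67, 67, 71, 65, 67, 69, 63, 65, 64, 67, 62, 66, 65, 66, 66, 65, 66, 63, 62, 94, 154, 182, 184, 184, 183, 182, 186, 187, 186, 185]
205 [115, 113, 113, 111, 114, 111, 106, 93, 66, 67, 69, 69, 70, 67, 69, 65, 70, 69, 68, 64, 66, 68, 66, 67, 67, 70, 65, 67, 67, 69, 66, 66, 65, 64, 176, 232, 232, 233, 234, 232, 234, 232, 232, 230]
top lamp [([266.0, 141.3], 0.95), ([363.4, 200.0], 0.69), ([141.1, 241.4], 0.68)]
top label_holder [([127.0, 286.5], 0.89)]
side lamp [([355.2, 322.6], 0.87), ([345.6, 241.6], 0.69)]
side label_holder [([264.4, 225.3], 0.55), ([172.0, 208.3], 0.51)]
```

View pics/cr10.png

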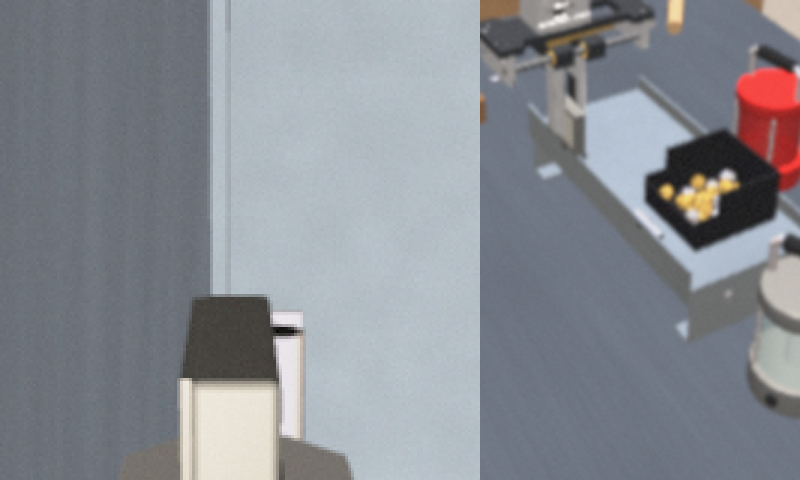

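View pics/s10.png

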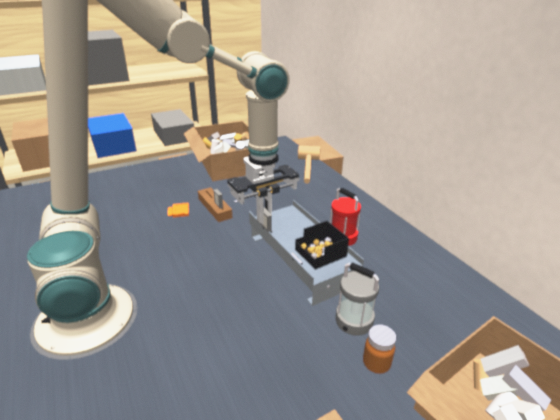

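The wrist view shows the frame straddling the lip, parallel to it, with the nose pushed back behind the blade and the card side to the front. The lamp stands upright at (357,300) in the side view, and the bystanders are where they were. I'll check that the force holds, then hand in.

Emit:
carry_out([
  [[0,0,0],0],
  [[0,0,0],0],
  [[0,0,0],0],
  [[0,0,0],0],
  [[0,0,0],0],
])

```text
time: 22.85
tool_pos: [0.4837, 0.0315, 0.1059]
ee_rot: [0.511, 0.488, 0.512, -0.488]
ft_force: [-7.5, -0.3, 21.4]
width: 0.0115
```

```bash
python3 - <<'E'
from h import *
s=status.get_state(); print(s['time'],s['tool_pos'],s['ft_force'],s['ft_torque'],s['width'])
D=np.load('pics/top0.npy');E=np.load('pics/t10.npy')
c=eyes.get_calibration('side'); 
print('lamp base', atz(c,[355.2,322.6],0))
E
```

```text
22.85 [0.48371393 0.03147577 0.10586551] [-7.49788847 -0.31306603 21.42253001] [ 0.00930934  1.92665907 -0.03963319] 0.011525437901128381
lamp base [ 0.55757975 -0.30285581  0.        ]
```

```bash
python3 -c "
from bench import arm,status
print(arm.hand_in()); print(status.get_state()['time'])"
```

```text
the job is handed in; nothing more can be done
None
the job is handed in; nothing more can be done
```

I've handed the job in at about 23 s of the 64 s allowed; no verdict was reported.

**What I did**
- **Lamp:** I lifted it by its handle off the left place, carried it over the bin, and released it upright on the bench to the right of the shelf. It stands at about (0.557, -0.30), roughly 0.26 m from the shelf origin.
- **Label holder:** I took the wide one from the rack's left slot and pushed its blade behind the lip in the left clip, card to the front. I kept the grip at 60 N and kept pressing down.

**Last checks**
- **Height:** the hand came to a hard stop at z = 0.1059, which puts the frame's underside at 93.9 mm (home is 94 mm). The press held steady at about 21 N.
- **Alignment:** the holder is parallel to the lip, within about 0.5 mm of the clip's middle. The clip's nose is visibly pushed back.
- **Surroundings:** in the side picture the lamp is upright, and the bin, narrow holder, screwdriver and jar look unmoved. I judged this by eye and did not measure it.

**What disagreed**
- **Fore-aft position:** the camera put the blade 1.3 mm behind the lip's inner face instead of 2 mm, which is within measuring error.
- **Underside height:** the camera's depth put it 2 to 3 mm higher than the arm did. I trusted the arm's height and the hard stop, because the same image method also read high before contact.
- **Sideways push:** about 7.5 N toward the front remained on the tool, which I put down to the spring clip and did not correct.

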